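# Load a reagent cartridge into the spring-fed magazine

### The job

Load the loose full-length reagent cartridge, the one that matches the stack already in the magazine, on top of that stack: lower it flat between the guides and push it down against the spring-fed follower until both end catches have snapped over it, then let go so that it stays locked under the catches. Leave the short cartridge where it lies on the bench.

Things in the scene. Friction and masses are not known exactly. Their poses are not given: they have to be found in the camera images.
- cartridge_center (a point): Centre of the loose full-length cartridge: flat white plastic block, 110 mm long (its x), 40 wide (y), 18 thick (z, up), 60 to 130 g, silvery foil and grey wells on top. Lies flat on the bench, this point 9 mm above it. A half turn is the same.
- seat (a point): Where the loaded cartridge's centre belongs in the fixed magazine, 82 mm above the bench; x along its length (half turn the same), z up. Channel 128 x 60 mm, flared above to 85 wide, tops at 126 mm. Long sides open for 94 mm mid-length down to the 15 mm base, for fingers. End catches: sloping tops, undersides at 91 mm. Press the centre 3 to 9 mm below here to snap; it springs back up to here.
- follower (a joint): Downward travel (m) of the magazine's spring-fed follower with its stack of two cartridges: 0 at rest, stack top then 89 mm above the bench; stop at 0.028; about 0.016 with a third cartridge locked in. Spring: 3 N net up at rest, 8 N at the stop; pushing past the catches takes up to 20 N in all.
- short_center (a point): Centre of the short cartridge, the wrong one: same look, width (40 mm) and thickness (18 mm) but only 70 mm long (its x). It lies flat on the bench and stays there.
There are look-alikes about, which are no part of the job. What is shaped like the part that bears seat but blue or yellow is not meant.

How it is judged:
At the end, for the whole second after the job is handed in: The full-length cartridge lies flat (0.1 rad), in line (0.2 rad), on the stack under both catches: centre within 10 mm of the seat along, 12 across, at most 5 mm above or 12 mm below it; follower held down over 11 mm; short cartridge within 30 mm of its start (z of cartridge_center in the frame of seat between -0.012 and 0.005 m and x of cartridge_center in the frame of seat between -0.01 and 0.01 m and y of cartridge_center in the frame of seat between -0.012 and 0.012 m and angle between cartridge_center's own z axis and vertical below 0.1 rad and angle between the x axis of cartridge_center and the x axis of seat, either way round below 0.2 rad and value of joint follower above 0.011 m and distance of short_center from where it was at the start of the episode below 0.03 m); the robot touches nothing.
It fails at once if the short cartridge is moved by more than 30 mm (distance of short_center from where it was at the start of the episode above 0.03 m).
It also fails if it takes over 43 s, if anything falls off the work surface, if the arm or the gripper's body presses on something with over 40 N, if the wrist force passes 120 N, or if a joint passes its speed limit or range.

### The arm

A 6-joint arm with a two-finger parallel gripper is mounted at the origin on the work surface. World frame = base frame: x ahead of the robot, y to its left, z up, the work surface at z = 0. Lengths are in m, angles in rad, forces in N, time in s.
With the tool pointing down it reaches from about 0.275 to 0.825 m from the base axis. Payload 4.9 kg.
Tool frame: the origin (TCP) lies midway between the tips of the shut fingers; the grasp point (between the pads) lies 19 mm behind it (bot.grip_depth is the distance from the TCP to the grasp point, in m); z points along the fingers, y is the line along which they close (so a half turn about z gives the same grasp; the last joint's range is limited). The gripper opens to 85 mm and grips with 20 to 120 N. Pads are 22 mm wide; open, the fingers measure 114 mm over their backs; the gripper's body (76 mm by 85 mm) begins 54 mm behind the grasp point. The pads swing forward as they close: fully open they stand 13 mm farther back than shut.
Start: joints at [-1.466, 0.326, -0.193, 1.052, 0, 1.437], TCP at [0.13, -0.534, 0.231] pointing down, gripper open.
Joint ranges: [-2.65, 2.65], [-0.97, 1.79], [-1.3, 1.35], [-1.93, 2.1], [-1.47, 1.37], [-3.14, 3.14]. Speed limits (rad/s): [2.57, 2.57, 3.14, 3.14, 3.14, 3.14].

### API

Orientations are given as a unit quaternion [w, x, y, z].
In Python, from cell import bot gives the robot as it stands. Calls block until the motion is done:
- bot.move_pose(position, orientation): joint-space move of the TCP to a pose.
- bot.move_linear(position, speed=0.15, rotation=None, until_force=None): straight line of the TCP; rotation=None keeps the orientation; speed is the mean speed in m/s. With until_force (N) it stops when the force on the tool has changed by that much, and returns True; else False.
- bot.goto_joints(angles): joint-space move.
- bot.set_gripper(opening, grasp_force=None): opening from 0.0 (shut) to 1.0 (fully open); grasp_force is the grip in N (None keeps the last); returns when the fingers have stopped.
- bot.wait(seconds).
- bot.solve_ik(position, orientation): joint angles nearest the present ones, or None.
- bot.camera(name): name is "scene" or "top" or "wrist"; returns the picture (420x560x3 uint8, red, green, blue); there is no depth.
- bot.calibration(name): a dict with "mtx" (3x3 intrinsics, pixels), "extrinsics" (4x4, takes a point from world to camera coordinates); the wrist camera has in their place "hand_eye" (4x4, takes a point from camera to tool coordinates, whose origin is the TCP and whose axes are the flange's). Camera axes: x right, y down, z forward; pixel columns grow to the right and rows downward; lengths in m; the calibration is good to about 2 mm. A picture is of the moment at which its call begins: read the wrist's pose just before it. calibration takes no time and is no camera call.
A pose or a line that the arm cannot do raises bot.PlanningError and nothing moves.
- bot.close_job(): hands the job in; it is judged then, once.
Trained networks look in the newest picture that a camera, given by its name, has taken for a name from the list of things; names that differ only in an ending like _2 or _b are one class to them, and where a whole thing is asked for, a point or a joint stands for the part that bears it (a point fixed in the world has none). Each returns a list of dicts, best first, with "confidence" (0 to 1); they miss things now and then, are a little off and sometimes report something else, mostly with a low value. They report only what shows in the picture. A call takes as long as a camera call. They do not tell look-alikes from the thing itself.
- bot.search_frame(camera, thing): "bbox" ([left, top, width, height] in pixels, round what is visible of it).
Readings, each from a call of its own:
- bot.read_clock(): time.
- bot.read_joint_positions(): joint angles.
- bot.read_joint_vel(): joint speeds.
- bot.read_joint_efforts(): joint torques, N m.
- bot.read_position(): TCP position.
- bot.read_tool_rot(): TCP orientation.
- bot.read_ft_force(): force on the tool from outside, world axes, zero at the start.
- bot.read_moment(): the same for the moment, N m.
- bot.read_gripper_width(): opening from 0.0 (shut) to 1.0 (fully open).
- bot.read_finger_force(): force on a finger pad.
Only numpy, scipy, OpenCV 4.12 (cv2) and the standard library are available. Lean on these libraries where they do the work, as an engineer would, in place of code of your own. Each camera call takes 0.05 s, during which the arm holds its last target. There are 200 camera calls.

## Working session

There is one attempt and no reset: what is moved stays moved. The work goes in short steps, each a Python script; the robot and the scene stay as the last script left them, time stands still between calls to the robot, and variables do not carry over. Pictures are saved under pics/ and viewed, at most 10 in all, crops included, and the job is handed in when it is done.

```bash
mkdir -p pics; cat > h.py <<'E'
import numpy as np, cv2
from cell import bot
def save(cam,name):
    im=bot.camera(cam); cv2.imwrite(f'pics/{name}.png',im[:,:,::-1]); return im
def ray(cam,uv,z):
    c=bot.calibration(cam);K=np.array(c['mtx']);E=np.array(c['extrinsics'])
    d=E[:3,:3].T@np.linalg.inv(K)@np.array([uv[0],uv[1],1.]);o=-E[:3,:3].T@E[:3,3]
    return o+d*(z-o[2])/d[2]
E
python3 - <<'E'
from h import *
save('top','top1');
for t in ['cartridge_center','short_center','seat','follower']: print(t,bot.search_frame('top',t))
save('scene','sc1')
for t in ['cartridge_center','short_center','seat','follower']: print(t,bot.search_frame('scene',t))
print(bot.calibration('top'),bot.read_clock())
E
```

```text
cartridge_center [{'bbox': [314.5, 108.8, 21.6, 51.9], 'confidence': 0.58}]
short_center [{'bbox': [376.1, 186.9, 20.3, 37.2], 'confidence': 0.82}]
seat [{'bbox': [149.2, 115.3, 75.9, 98.9], 'confidence': 0.85}, {'bbox': [250.4, 175.3, 79.9, 103.3], 'confidence': 0.79}, {'bbox': [112.4, 244.9, 70.4, 99.3], 'confidence': 0.76}]
follower [{'bbox': [133.9, 264.5, 28.5, 61.0], 'confidence': 0.79}, {'bbox': [167.0, 125.9, 31.7, 57.5], 'confidence': 0.7}, {'bbox': [269.5, 190.6, 46.0, 59.3], 'confidence': 0.65}]
cartridge_center [{'bbox': [239.0, 287.3, 27.3, 56.6], 'confidence': 0.94}]
short_center [{'bbox': [169.4, 245.2, 20.0, 35.2], 'confidence': 0.78}, {'bbox': [335.6, 200.8, 92.2, 103.8], 'confidence': 0.26}]
seat [{'bbox': [224.3, 173.4, 91.8, 98.2], 'confidence': 0.87}, {'bbox': [334.7, 199.6, 96.3, 105.7], 'confidence': 0.85}, {'bbox': [328.5, 121.7, 68.3, 85.5], 'confidence': 0.58}]
follower [{'bbox': [248.0, 191.9, 38.6, 39.8], 'confidence': 0.94}, {'bbox': [363.5, 215.6, 37.2, 51.8], 'confidence': 0.8}, {'bbox': [351.4, 138.8, 28.8, 31.5], 'confidence': 0.6}, {'bbox': [236.5, 285.3, 32.5, 58.1], 'confidence': 0.34}]
{'mtx': array([[398.38046987,   0.        , 281.49309553],
       [  0.        , 398.38046987, 207.75700315],
       [  0.        ,   0.        ,   1.        ]]), 'extrinsics': array([[ 0.00530686, -0.99979065,  0.01976105, -0.02093003],
       [-0.98580289, -0.00854702, -0.16768903,  0.45976327],
       [ 0.16782282, -0.0185906 , -0.98564187,  0.77452897],
       [ 0.        ,  0.        ,  0.        ,  1.        ]])} 0.5
```

View pics/top1.png

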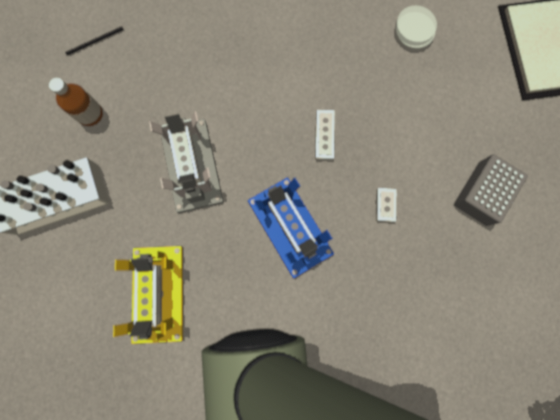

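View pics/sc1.png

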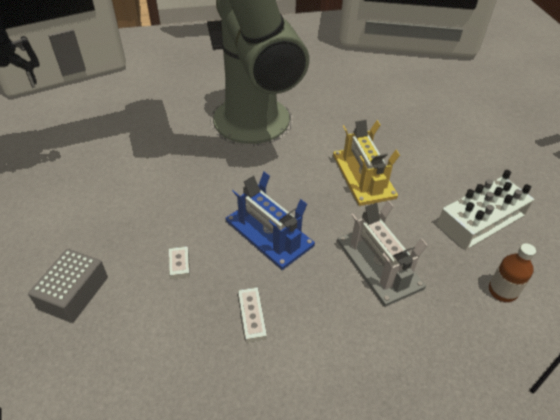

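The top view shows the grey magazine at about (185,160), the full-length cartridge at (325,135) and the short one at (387,205). The blue and yellow magazines are decoys. Next I'll get rough positions.

```bash
python3 - <<'E'
from h import *
im=cv2.imread('pics/top1.png')
def rect(x,y,w,h,z,th):
    g=im[y:y+h,x:x+w].min(2); m=(g>th).astype(np.uint8)
    c=max(cv2.findContours(m,0,2)[0],key=cv2.contourArea)
    b=cv2.boxPoints(cv2.minAreaRect(c))+[x,y]
    p=np.array([ray('top',q,z) for q in b]); e=p[1:3]-p[0:2]
    i=np.argmax(np.linalg.norm(e,axis=1)); print(b.mean(0),p.mean(0),np.linalg.norm(e,axis=1),np.degrees(np.arctan2(e[i,1],e[i,0]))%180)
rect(308,100,34,70,.018,130); rect(368,178,36,56,.018,130)
print('mag', ray('top',(184,153),.089), ray('top',(183,155),.089))
print(ray('top',(175,124),.12),ray('top',(190,184),.12))
print(bot.calibration('wrist')); print(bot.read_position(),bot.read_tool_rot())
E
python3 -c "
import cv2
a=cv2.imread('pics/top1.png')[100:220,140:240];b=cv2.imread('pics/sc1.png')[190:310,330:430]
cv2.imwrite('pics/crop.png',cv2.hconcat([cv2.resize(a,(400,480),interpolation=2),cv2.resize(b,(400,480),interpolation=2)]))"
```

```text
[325.5 132. ] [ 0.63180236 -0.11279998  0.018     ] [0.04623485 0.11846336] 178.98576449793433
[387.5 203.5] [ 0.47481788 -0.24189448  0.018     ] [0.04491512 0.07522678] 177.47936964972428
mag [0.55810503 0.17403447 0.089     ] [0.55403554 0.17578732 0.089     ]
[0.60524021 0.18634424 0.12      ] [0.48913792 0.15298513 0.12      ]
{'mtx': array([[370.36505313,   0.        , 283.85369469],
       [  0.        , 370.36505313, 203.48930006],
       [  0.        ,   0.        ,   1.        ]]), 'hand_eye': array([[ 5.81196622e-04, -9.63271712e-01, -2.68527970e-01,
         6.85080252e-02],
       [ 9.99999712e-01,  4.28534868e-04,  6.27126247e-04,
        -4.20660061e-04],
       [-4.89019376e-04, -2.68528257e-01,  9.63271683e-01,
        -1.42018108e-01],
       [ 0.00000000e+00,  0.00000000e+00,  0.00000000e+00,
         1.00000000e+00]])}
[ 0.13010796 -0.53437748  0.23125963] [-3.25873563e-05  9.92879819e-01  1.19120376e-01  1.43818711e-05]
```

View pics/crop.png

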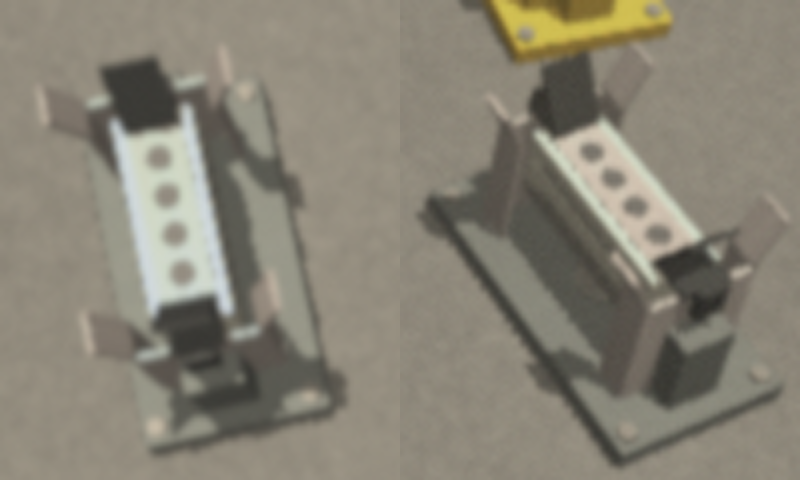

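The grey magazine's long axis runs at about 16° and its top cartridge is clearly visible. I'll refine both poses with the wrist camera.

```bash
cat >> h.py <<'E'
from scipy.spatial.transform import Rotation as R
def quat(a):
    c,s=np.cos(a),np.sin(a)
    q=R.from_matrix(np.array([[c,s,0],[s,-c,0],[0,0,-1]])).as_quat(); return [q[3],q[0],q[1],q[2]]
def shot(name):
    p=np.array(bot.read_position()); q=bot.read_tool_rot(); T=np.eye(4); T[:3,:3]=R.from_quat([q[1],q[2],q[3],q[0]]).as_matrix(); T[:3,3]=p
    im=save('wrist',name); c=bot.calibration('wrist'); M=T@np.array(c['hand_eye']); K=np.array(c['mtx'])
    np.savez(f'pics/{name}.npz',M=M,K=K); return im
def wray(name,uv,z):
    d=np.load(f'pics/{name}.npz'); M=d['M']; r=M[:3,:3]@np.linalg.inv(d['K'])@np.array([uv[0],uv[1],1.]); o=M[:3,3]
    return o+r*(z-o[2])/r[2]
def best(p,a):  # tool angle a or a+pi, smaller joint travel
    j=np.array(bot.read_joint_positions()); o=[]
    for b in (a,a+np.pi):
        s=bot.solve_ik(p,quat(b))
        if s is not None: o.append((np.abs(np.array(s)-j).max(),b,np.round(s,2)))
    print(o); return min(o,key=lambda t:t[0])[1]
E
python3 - <<'E'
from h import *
p=[.56,.17,.25]; a=np.radians(16)
b=best(p,a)
# use the same branch for the whole job
p1=[.625,-.112,.22]; bot.move_pose(p1,quat(b-a)); shot('w_cart'); print(bot.search_frame('wrist','cartridge_center'))
bot.move_pose(p,quat(b)); shot('w_mag'); print(bot.search_frame('wrist','seat'),bot.search_frame('wrist','follower'))
print(bot.read_clock(),b)
a=[cv2.imread(f'pics/{n}.png') for n in('w_cart','w_mag')]
cv2.imwrite('pics/ww.png',cv2.resize(cv2.vconcat(a),None,fx=.7,fy=.7))
E
```

```text
[(np.float64(1.6348413949865803), np.float64(0.2792526803190927), array([ 0.17,  0.38, -0.06,  1.13,  0.  ,  3.03])), (np.float64(1.6348413949865803), np.float64(3.420845333908886), array([ 0.17,  0.38, -0.06,  1.13,  0.  , -0.11]))]
[{'bbox': [261.1, 111.6, 45.2, 117.8], 'confidence': 0.97}]
[{'bbox': [208.6, 69.7, 123.6, 206.5], 'confidence': 0.96}, {'bbox': [153.7, 295.8, 70.9, 99.1], 'confidence': 0.96}, {'bbox': [359.5, 239.0, 145.1, 181.0], 'confidence': 0.82}] [{'bbox': [245.5, 116.2, 51.6, 132.2], 'confidence': 0.79}, {'bbox': [168.3, 371.8, 12.3, 10.0], 'confidence': 0.42}]
4.1833 0.2792526803190927
```

View pics/w_cart.png

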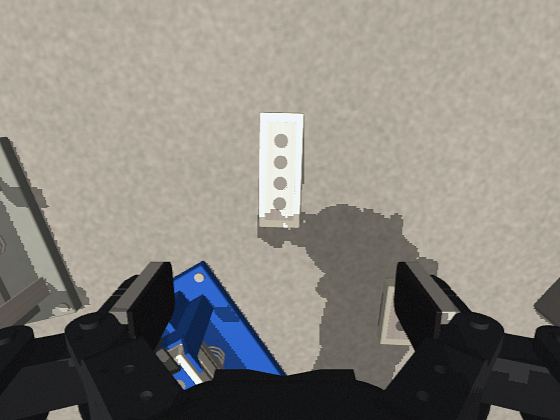

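View pics/w_mag.png

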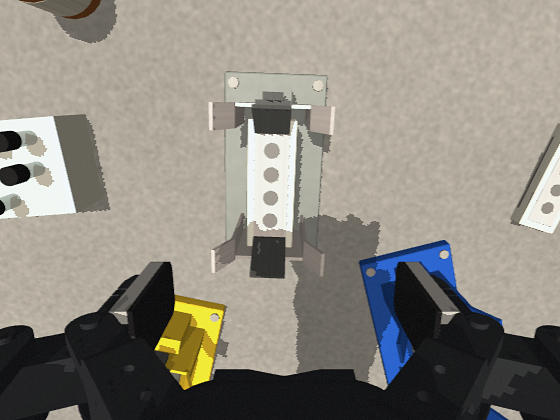

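The wrist views show the loose cartridge with top-face corners at about (260,113), (303,114), (299,228) and (258,228). The magazine has flare tips at about (209,102), (334,107), (212,272) and (324,275), with its wells along column 271. I'll compute both poses and check them against the known sizes.

```bash
python3 - <<'E'
from h import *
def pr(n,l,z):
    p=np.array([wray(n,q,z) for q in l]); return p
p=pr('w_cart',[(260,113),(303,114),(299.5,228),(258,228)],.018)
print('cart',p.mean(0),[np.linalg.norm(p[i]-p[i-1])for i in range(4)],np.degrees(np.arctan2(*(p[0]+p[1]-p[2]-p[3])[1::-1])))
w=pr('w_cart',[(281,141),(280,162),(280,183),(279,204)],.018); print('wells',w.mean(0),np.degrees(np.arctan2(*(w[0]-w[3])[1::-1])))
w=pr('w_mag',[(272,150.5),(271,174.5),(270.5,198),(270,221)],.089); print('magwells',w.mean(0),np.linalg.norm(w[0]-w[3]),np.degrees(np.arctan2(*(w[0]-w[3])[1::-1])))
g=pr('w_mag',[(209,102),(209,129),(334,107),(334,134),(212,250),(212,273),(324,250),(324,275)],.126)
print('guides',g.mean(0),[np.linalg.norm(g[0]-g[2]),np.linalg.norm(g[4]-g[6]),np.linalg.norm(g[0]-g[4])],np.degrees(np.arctan2(*(g[:4].sum(0)-g[4:].sum(0))[1::-1])))
b=pr('w_mag',[(226,71),(328,76)],.012);e=b[0]-b[1];print('base edge',np.linalg.norm(e),np.degrees(np.arctan2(-e[0],e[1])))
im=cv2.imread('pics/w_mag.png')[50:300,190:350]; cv2.imwrite('pics/mc.png',cv2.resize(im,None,fx=2.4,fy=2.4,interpolation=2))
E
```

```text
cart [ 0.62700628 -0.1091603   0.018     ] [np.float64(0.10987971919904371), np.float64(0.03884793035033432), np.float64(0.10896061352511391), np.float64(0.040773775029618056)] -1.5617690437799525
wells [ 0.62724665 -0.10908257  0.018     ] -1.997780758878681
magwells [0.55635584 0.17930731 0.089     ] 0.06058897596734569 13.836418002530714
guides [0.55919782 0.17970256 0.126     ] [np.float64(0.08672968479477113), np.float64(0.08649051312904216), np.float64(0.11027556087397077)] 13.984444426008237
base edge 0.09901241757109312 13.305339795772197
```

View pics/mc.png

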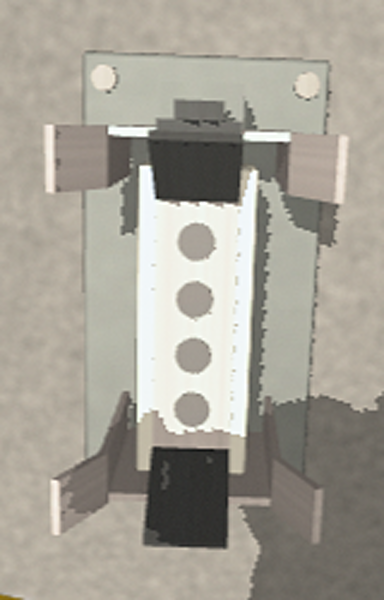

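Sizes agree (109.9×40.8 mm, flare 86.7 mm). The magazine is at (0.5575, 0.1795), angle 13.9°. Now the grasp.

```bash
python3 - <<'E'
from h import *
c=[.627,-.109]; q=quat(np.radians(-1.8)+np.pi)
bot.move_pose(c+[.12],q); bot.set_gripper(.8,80)
print(bot.move_linear(c+[.001],.12,until_force=8),bot.read_position())
bot.set_gripper(0,80); print(bot.read_gripper_width(),bot.read_finger_force(),bot.read_ft_force())
bot.move_linear(c+[.24],.15)
print(bot.read_gripper_width(),bot.read_finger_force(),bot.read_ft_force())
bot.move_pose([.5575,.1795,.24],quat(np.radians(13.9)+np.pi))
print(bot.read_position(),bot.read_gripper_width(),np.round(bot.read_joint_positions(),2),bot.read_clock())
shot('held'); save('scene','held_sc')
a=cv2.imread('pics/held.png');b=cv2.imread('pics/held_sc.png')[60:340,250:530]
cv2.imwrite('pics/hh.png',cv2.hconcat([cv2.resize(a,(400,300)),cv2.resize(b,(300,300))]))
E
```

```text
False [ 0.62776284 -0.10922441  0.00185557]
0.44353167288054174 81.78931832313538 [-0.88719355  0.11523044  5.80738834]
0.4429424476726858 81.06608748435974 [-0.16238306  0.27878946 -2.3266143 ]
[0.55810401 0.17858487 0.23998115] 0.447234634749886 [ 0.18  0.39 -0.08  1.1  -0.   -0.06] 11.6667
```

View pics/hh.png

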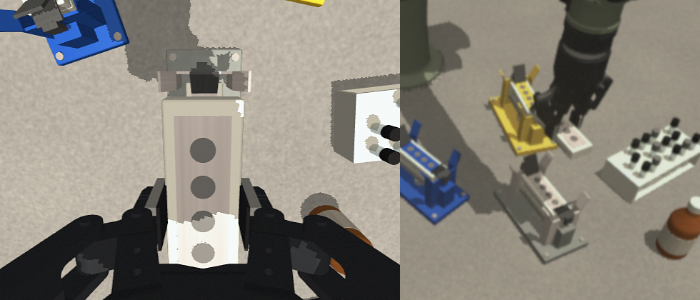

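The cartridge is held level above the grey magazine, long axis in line (wells along column 202). I'll lower it and press.

```bash
python3 - <<'E'
from h import *
x,y=.5575,.1795
print(bot.move_linear([x,y,.112],.1,until_force=10),bot.read_position(),bot.read_ft_force())
for z in (.100,.094,.088,.083,.079,.075,.072,.069):
    f=bot.move_linear([x,y,z],.04,until_force=45)
    print(z,f,np.round(bot.read_position(),4),np.round(bot.read_ft_force(),1),np.round(bot.read_moment(),2),round(bot.read_gripper_width(),3))
    if f: break
shot('press'); save('scene','press_sc'); print(bot.read_clock())
a=cv2.imread('pics/press.png');b=cv2.imread('pics/press_sc.png')[180:320,320:460]
cv2.imwrite('pics/pp.png',cv2.hconcat([cv2.resize(a,(400,400)),cv2.resize(b,(400,400),interpolation=2)]))
E
```

```text
False [0.55750425 0.179489   0.11237506] [-1.48316326 -0.62176587 -0.95332411]
0.1 False [0.5573 0.1794 0.0997] [-0.4  0.1  0. ] [-0.01 -0.02  0.02] 0.452
0.094 False [0.5568 0.1794 0.0933] [-0.2 -0.1 -2.6] [-0.06 -0.05 -0.03] 0.444
0.088 False [0.5579 0.1796 0.0879] [0.3 1.2 0.3] [ 0.03 -0.24  0.01] 0.443
0.083 False [0.5579 0.1796 0.0832] [1.  0.5 1.4] [ 0.01 -0.28  0.02] 0.444
0.079 False [0.5579 0.1796 0.0792] [2.6 0.3 2.1] [ 0.06 -0.31  0.02] 0.444
0.075 False [0.5579 0.1796 0.0753] [1.7 1.2 2.8] [ 0.03 -0.36  0.  ] 0.446
0.072 False [0.5579 0.1796 0.0723] [2.4 0.7 6.1] [ 0.06 -0.31  0.07] 0.447
0.069 False [0.5579 0.1796 0.0694] [1.4 0.5 5.9] [ 0.06 -0.27  0.02] 0.446
15.625
```

View pics/pp.png

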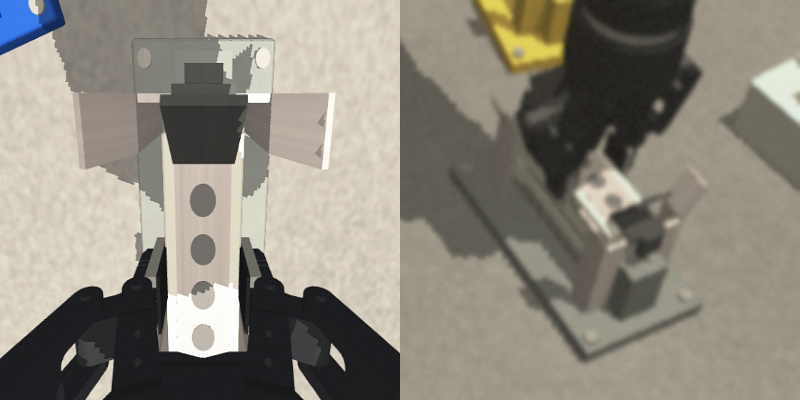

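The far catch is clearly over the cartridge. The near one is hidden behind the gripper, so I'll press slightly deeper, ease up, release and inspect.

```bash
python3 - <<'E'
from h import *
x,y=.5578,.1796
print(bot.move_linear([x,y,.067],.03,until_force=40),bot.read_ft_force()); bot.wait(.3)
bot.move_linear([x,y,.0745],.04); print(bot.read_ft_force())
bot.set_gripper(.62); bot.wait(.2)
bot.move_linear([x,y,.25],.12); bot.wait(.2)
bot.move_pose([.5578,.1796,.25],quat(np.radians(13.9)+np.pi))
shot('rel'); print(bot.search_frame('wrist','cartridge_center')); save('scene','rel_sc')
save('top','rel_top'); print(bot.search_frame('top','short_center'),bot.read_clock())
a=cv2.imread('pics/rel.png')[0:330,180:400];b=cv2.imread('pics/rel_sc.png')[180:320,320:460]
cv2.imwrite('pics/rr.png',cv2.hconcat([cv2.resize(a,(400,600),interpolation=2),cv2.resize(b,(400,600),interpolation=2)]))
E
```

```text
False [ 9.40859977e-01 -6.10424672e-03  6.75316195e+00]
[0.7379437  0.37311766 4.76057846]
[{'bbox': [261.8, 116.3, 48.1, 130.1], 'confidence': 0.59}]
[{'bbox': [375.2, 188.0, 19.3, 37.1], 'confidence': 0.97}] 19.3333
```

View pics/rr.png

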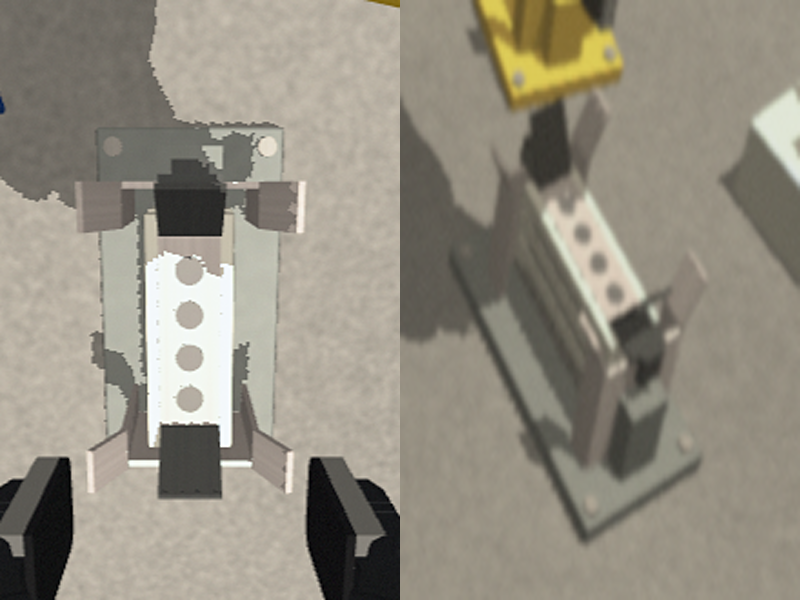

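Both dark catches overlap the cartridge ends. It lies flat, in line and locked, the short cartridge is unmoved and the gripper is clear.

```bash
python3 -c "
from cell import bot
print(bot.close_job())"
```

```text
the job is handed in; nothing more can be done
None
```

I loaded the full-length cartridge into the grey magazine and handed the job in; the final pictures show it lying flat under both end catches, with the short cartridge still in place and the gripper clear, but the hand-in call returned no verdict.

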